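# Clamp the tin and hold the shaker's run key

### The job

Get the paint shaker running: swing its clamp arm over by the red handle until it snaps down on the lid of the tin in the nest, leaving the tin in place. Then take the red-headed key from its grey stand, work it past the sticky pins into the yellow key box until fully home, and turn it a quarter clockwise to its stop. Finish while still holding the key turned against its spring, with cup, spare tin and bottle undisturbed.

Things in the scene. Friction and masses are not known exactly. Their poses are not given: they have to be found in the camera images.
- shaker: Fixed grey base, 230 x 170 x 50 mm high, blue front panel. Origin on the table under the middle of the tin nest; x points from the blue front to the clamp post at the rear, z up. Nest: rubber ring on the base's top, inner radius 46, outer 53, 12 mm high. The post, 72 mm behind the origin and 36 mm wide, is 162 mm high.
- clamp_hinge (a point): Hinge point of the clamp arm, in the shaker frame at x = +70, y = 0, z = 150 mm; the hinge axis is parallel to the shaker's y.
- clamp (a joint): Clamp arm angle in rad. 0 = open, arm upright and leaning 0.13 rad back (start); it grows as the arm comes down; 1.7 = closed, arm level with its rubber pad on the tin's lid. An over-centre spring drives it open below 0.85 and shut above 0.85 (at most about 6 N at the handle either way) and holds it at either end.
- clamp_grip (a point): Grasp point on the axis of the red clamp handle, 145 mm from the hinge. The handle is a round bar 14 mm thick, parallel to the hinge axis, sticking out 72 mm from the arm's end towards shaker +y; this point is 45 mm out from the arm's middle (arm 14 mm wide). Open it is 294 mm high; closed 150 mm high, at shaker x = -75. From above, fingers fit on its front and rear sides.
- clamp_pad (a point): Centre of the underside of the clamp's round rubber pad (26 mm across), 70 mm from the hinge along the arm.
- tin: Closed tin with a blue band, 86 mm across, 80 mm high, about 0.6 kg, standing loose in the nest. Origin at the centre of its underside, z up.
- key_stand: Fixed grey block, 64 x 64 x 45 mm high, with a slot in its top in which the key stands. Origin under its centre; slot along x.
- key: Key, standing in the stand, 60 g. Origin at the tip, z up along it, x along the width of bit and head, y across their thickness. From the tip, mm: steel bit 16 wide, 6 thick, 0-20; round stem 6 thick, 20-32; collar 20 across, 32-36, its depth stop; red head 36 wide (x), 10 thick (y), 36-78. Alike after a half turn about z. In the stand the tip is 13 mm above the table.
- key_box: Fixed yellow box with a steel top plate, 90 x 90 x 60 mm high. Origin under its centre, z up. The black-edged key slot (17.5 x 7.5 mm, long side along the box's x) is in the middle of the top plate. Black marks on the slot's long line show the key's rest position, the green mark (on the -y side) shows run.
- slot_mouth (a point): Centre of the slot's mouth on top of the key box, 60 mm high; axes as the box. Fully home the key's tip is 32 mm below it, collar on the plate. Two sprung sticky pins, from 13 and 21 mm below the mouth, rub on the bit and resist with up to some 20 N; rocking the key a few degrees about z while pushing eases it past. Only within about 4 mm of home can the key turn.
- switch (a joint): Angle of the lock's rotor in rad, shown by a small red pointer: 0 = rest (key slot along the box's x), grows clockwise seen from above, stop at 1.45 = run. A spring (up to 0.1 N m) turns it back when let go. The key has about 0.1 rad of play in it.
- cup: Bystander: clear open mixing cup, 72 mm across, 85 mm high. Origin under its centre.
- spare_tin: Bystander: closed tin with a green band, 86 mm across, 80 mm high. Origin under its centre.
- bottle: Bystander: white bottle with yellow label and red cap, 54 mm across, 150 mm high. Origin under its centre.
Things that resemble listed ones, but are neither listed nor needed, are in the scene too. What is shaped like the key_box but orange or purple is not meant.

How it is judged:
By the outcome, as a careful person would: the job done as asked, in the order asked, and still so for the second after the job is handed in, while the arm keeps its last pose, push and grip.
It also fails if it takes over 67 s, if anything falls off the work surface, if the arm or the gripper's body presses on something with over 40 N, if the wrist force passes 120 N, or if a joint passes its speed limit or range.

### The arm

A 6-joint arm with a two-finger parallel gripper is mounted at the origin on the work surface. World frame = base frame: x ahead of the robot, y to its left, z up, the work surface at z = 0. Lengths are in mm, angles in rad, forces in N, time in s.
With the tool pointing down it reaches from about 300 to 750 mm from the base axis. Payload 8.5 kg.
Tool frame: the origin (TCP) lies at the very end of the fingers, on their centre line; the grasp point (between the pads) lies manip.pinch_z behind it (manip.pinch_z is the distance from the TCP to the grasp point, in mm); z points along the fingers, y is the line along which they close (so a half turn about z gives the same grasp; the last joint's range is limited). The gripper opens to 88 mm and grips with 3 to 60 N. Pads are 18 mm wide; open, the fingers measure 123 mm over their backs; the gripper's body (75 mm by 187 mm) begins 45 mm behind the grasp point.
Start: joints at [0.985, 0.381, 1.297, -0, 1.464, -0.215], TCP at [199.289, 512.605, 238.748] pointing down, gripper open.
Joint ranges: [-3.11, 3.11], [-0.89, 2.33], [0.22, 2.48], [-1.42, 4.56], [0.17, 2.85], [-2.88, 2.88]. Speed limits (rad/s): [2.39, 2.39, 3.14, 3.14, 3.14, 3.14].

### API

Orientations are given as a rotation vector (axis times angle).
In Python, from workcell import manip gives the robot as it stands.
- The arm moves only by the tool arm_command, never from a script. Its arguments are lists of equal length, an entry for each row: "turn": the turn, a rotation vector about the tool's x, y, z in degrees, a list of three; "travel": the shift along the tool's x, y, z in mm, a list of three; "gripper": the opening, from 0 (shut) to 1 (fully open). In form: {"turn": [[rx, ry, rz], ...], "travel": [[dx, dy, dz], ...], "gripper": [gripper, ...]}. A call has 1 to 12 rows; each row shifts and turns the commanded pose from where the row before left it, along the tool's axes as they then stand; what a row does not reach is not made up. A row lasts 1/8 s, in which the tool goes at most 62.5 mm and 10.7 degrees, less where a joint would pass 70% of its speed; a pose out of reach is approached as far as the arm can. A call with a gripper value outside its range is refused whole. The fingers move at their own pace and stop on an object; "force" is the grip in N (left out, the last holds). Time passes only in rows, so rows that do not move let the fingers close. It gives the time, the measured TCP pose, the force, the opening and the grip force at its end, in the units of the state.
- manip.observe(): the state, without advancing time (a new reading comes with each control period).
- manip.grab_frame(name): name is "scene" or "top"; returns (picture, depth): 420x560x3 uint8, red, green, blue; 420x560 float32, mm along the optical axis (not along the pixel's ray), 0 where there is no reading.
- manip.get_calibration(name): a dict with "camera_matrix" (3x3 intrinsics, pixels), "T" (4x4, takes a point from camera to world coordinates). Camera axes: x right, y up, looking along -z (the intrinsics and any distortion apply to the point x, -y, -z); pixel columns grow to the right and rows downward; lengths in mm; the calibration is good to about 2 mm. A picture is of the moment at which its call begins. get_calibration takes no time and is no camera call.
- manip.finish_job(): hands the job in; it is judged then, once.
The state is a dict: "t": time; "joint_positions": joint angles; "dq": joint speeds; "tau": joint torques, N m; "tool_pos": TCP position; "eef_rot": TCP orientation; "force": force on the tool from outside, world axes, zero at the start; "wrist_torque": the same for the moment, N m; "width": finger opening in mm; "finger_force": force on a finger pad.
Only numpy, scipy, OpenCV 4.12 (cv2) and the standard library are available. Lean on these libraries where they do the work, as an engineer would, in place of code of your own. Each camera call takes 0.05 s, during which the arm holds its last target. There are 200 camera calls.

## Working session

There is one attempt and no reset: what is moved stays moved. The work goes in short steps, Python scripts to look and compute and a tool call to move; the robot and the scene stay as the last step left them, time stands still between calls to the robot, and variables do not carry over. Pictures are saved under pics/ and viewed, at most 10 in all, crops included, and the job is handed in when it is done.

Besides the shell and the picture viewer there is one more tool, called after "Request:" by a JSON object that holds its "method" and its "body". arm_command: Moves the arm, as the interface text tells. Its arguments: {"type":"object","properties":{"turn":{"type":"array","items":{"type":"array","items":{"type":"number"}}},"travel":{"type":"array","items":{"type":"array","items":{"type":"number"}}},"gripper":{"type":"array","items":{"type":"number"}},"force":{"type":"number"}},"required":["turn","travel","gripper"]}

```bash
mkdir -p pics; python3 - <<'E'
from workcell import manip
import cv2,numpy as np
s=manip.observe();print(s, manip.pinch_z)
for n in("scene","top"):
    p,d=manip.grab_frame(n);c=manip.get_calibration(n);print(n,c)
    np.savez(f'{n}0.npz',p=p,d=d,K=c['camera_matrix'],T=c['T'])
    cv2.imwrite(f'pics/{n}0.png',p[...,::-1])
E
```

```text
{'t': 0.0, 'joint_positions': array([ 9.84684890e-01,  3.81157484e-01,  1.29827269e+00,  2.25415891e-05,
        1.46359059e+00, -2.15283259e-01]), 'dq': array([-0.00026091,  0.00056312,  0.00078407,  0.0013975 , -0.00237032,
       -0.00067648]), 'tau': array([ 5.95590209e-04, -4.37936676e+01, -2.24554861e+01,  7.13265385e-02,
        3.53220874e-02, -9.27398651e-05]), 'tool_pos': array([199.13826939, 512.37410768, 238.1544285 ]), 'eef_rot': array([-5.79060855e-01, -3.08717660e+00,  2.05147105e-03]), 'force': array([-0.56119069,  0.2239363 , -0.56080148]), 'wrist_torque': array([-0.01787231,  0.01427703,  0.03638478]), 'finger_force': 0.0, 'width': 88.01979872892927} 18.700000000000003
scene {'camera_matrix': array([[393.38236648,   0.        , 273.99198344],
       [  0.        , 393.38236648, 210.5927883 ],
       [  0.        ,   0.        ,   1.        ]]), 'T': array([[ 4.69029428e-01, -4.96395204e-01,  7.30481483e-01,
         1.21672024e+03],
       [ 8.83171956e-01,  2.67665010e-01, -3.85178839e-01,
        -4.32047844e+02],
       [-4.32340496e-03,  8.25800971e-01,  5.63945089e-01,
         7.06759172e+02],
       [ 0.00000000e+00,  0.00000000e+00,  0.00000000e+00,
         1.00000000e+00]])}
top {'camera_matrix': array([[450.57651319,   0.        , 278.49607095],
       [  0.        , 450.57651319, 200.20481377],
       [  0.        ,   0.        ,   1.        ]]), 'T': array([[ 1.69314668e-02,  9.96010586e-01, -8.76141437e-02,
         4.09553903e+02],
       [-9.99851020e-01,  1.71603547e-02,  1.85986694e-03,
        -7.07261702e+01],
       [ 3.35593694e-03,  8.75696007e-02,  9.96152751e-01,
         1.32786648e+03],
       [ 0.00000000e+00,  0.00000000e+00,  0.00000000e+00,
         1.00000000e+00]])}
```

View pics/scene0.png

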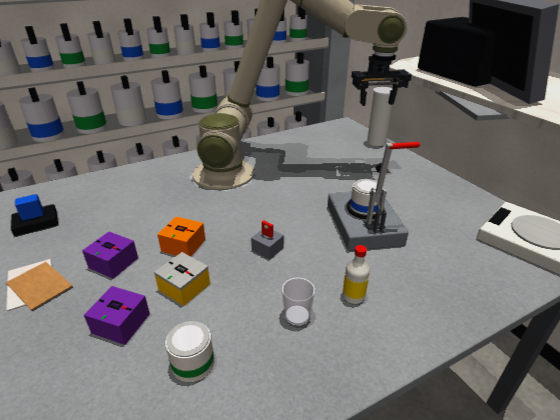

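View pics/top0.png

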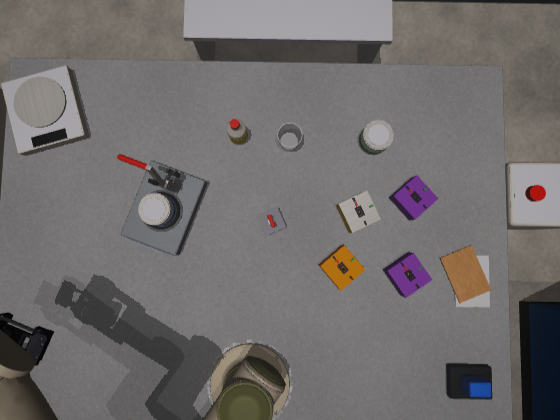

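The top view shows the shaker at (163,208) with its red handle at (118,156)-(150,168). The key in its stand is at (272,220). There are four boxes: yellow with a steel top (360,212), orange (343,267), and purple (414,198) and (408,275). The yellow one fits the description; I'll confirm it in an enlarged crop.

```bash
cat > h.py <<'E'
import numpy as np,cv2
from workcell import manip
def load(n,f=0):
    return np.load(f'{n}{f}.npz')
def ray(c,uv):
    uv=np.atleast_2d(uv).astype(float);K=c['K'];T=c['T']
    d=np.c_[(uv[:,0]-K[0,2])/K[0,0],-(uv[:,1]-K[1,2])/K[1,1],-np.ones(len(uv))]@T[:3,:3].T
    return T[:3,3],d
def onz(c,uv,z):
    o,d=ray(c,uv);return o+d*((z-o[2])/d[:,2])[:,None]
def depthpts(c,mask):
    v,u=np.nonzero(mask&(c['d']>0));o,d=ray(c,np.c_[u,v]);return o+d*c['d'][v,u][:,None]
def tri(c1,u1,c2,u2):
    a,p=ray(c1,u1);b,q=ray(c2,u2);p=p[0];q=q[0]
    s=np.linalg.lstsq(np.c_[p,-q],b-a,rcond=None)[0];x=a+s[0]*p;y=b+s[1]*q
    return (x+y)/2,np.linalg.norm(x-y)
def col(c,lo,hi,roi):
    m=cv2.inRange(cv2.cvtColor(c['p'],cv2.COLOR_RGB2HSV),lo,hi)>0
    r=np.zeros_like(m);x0,y0,x1,y1=roi;r[y0:y1,x0:x1]=1
    return m&r
def red(c,roi):return col(c,(0,120,60),(8,255,255),roi)|col(c,(172,120,60),(179,255,255),roi)
E
python3 - <<'E'
from h import *
t=load('top');s=load('scene')
def crop(c,x,y,w,h,k):return cv2.resize(c['p'][y:y+h,x:x+w,::-1],None,fx=k,fy=k,interpolation=cv2.INTER_CUBIC)
a=np.hstack([crop(t,335,185,50,50,6),crop(t,250,195,50,50,6)])
b=np.hstack([crop(s,150,245,75,60,4),crop(s,238,210,75,60,4)])
b=b[:, :600];a=a[:,:600]
cv2.imwrite('pics/crop1.png',np.vstack([a,b]))
def line(P):
    P=np.asarray(P);m=P.mean(0);w,v=np.linalg.eigh(np.cov((P-m).T));return m,v[:,-1],2*np.sqrt(3*w[-1])
def px(m):
    v,u=np.nonzero(m);return np.c_[u,v]
for n,c,roi in(('handle top',t,(105,145,155,175)),('handle scene',s,(380,135,425,155)),('key top',t,(255,205,290,235)),('key sc',s,(255,215,280,242))):
    m=red(c,roi);P=px(m);mm,v,L=line(P);print(n,len(P),mm,v,L)
    D=depthpts(c,m);print('  depth pts med',np.median(D,0),D.min(0),D.max(0))
    q=P@v;print('  ends',mm+v*((q.max()-mm@v)),mm+v*((q.min()-mm@v)))
# faces from depth in top view
for n,roi,z,tol in(('box',(330,180,390,245),60,8),('stand',(255,200,292,240),45,8),('base',(110,150,215,265),50,7),('tinlid',(120,180,190,235),133,8),('post',(140,155,200,205),162,9)):
    m=np.zeros((420,560),bool);m[roi[1]:roi[3],roi[0]:roi[2]]=1
    v,u=np.nonzero(m&(t['d']>0));o,d=ray(t,np.c_[u,v]);X=o+d*t['d'][v,u][:,None]
    X=X[abs(X[:,2]-z)<tol]
    print(n,len(X),np.median(X[:,2]),X[:,:2].mean(0),cv2.minAreaRect(X[:,:2].astype(np.float32)))
E
```

```text
handle top 168 [131.53571429 161.14880952] [-0.93233032 -0.36160777] 30.17689406029398
  depth pts med [584.73034568 268.12943129 300.56620355] [564.598898   231.27537946   1.81100526] [636.06632099 343.58634995 305.63099199]
  ends [117.16483382 155.57501032] [147.9619589  167.51978932]
handle scene 171 [404.76023392 144.92397661] [-0.9971543   0.07538761] 29.473484733744243
  depth pts med [585.76997064 263.65920692 297.05587465] [-142.93610809  222.35269344 -157.08581014] [ 600.3186053  1050.04981171  303.12312105]
  ends [388.85833585 146.12620393] [419.98284613 143.77310517]
key top 44 [270.79545455 220.43181818] [0.4119319  0.91121463] 12.931589314838245
  depth pts med [463.3825657  -53.37500061  90.86471772] [447.05704319 -61.92260202  86.25043876] [476.93800135 -42.17183594  97.68622514]
  ends [273.42929081 226.25799994] [268.28222128 214.8724165 ]
key sc 143 [267.12587413 228.83216783] [0.36801556 0.92981963] 15.54219448899844
  depth pts med [466.06250198 -56.93920215  73.24770292] [356.99837215 -66.01812414   0.95240807] [480.13396022  10.91917174  92.8244193 ]
  ends [270.44550303 237.2194657 ] [263.54482183 219.78436365]
box 1010 60.56099966570923 [ 493.01383776 -300.82773977] ((493.1236877441406, -300.7208557128906), (89.91067504882812, 91.20616149902344), 26.145404815673828)
stand 454 45.973856200753744 [461.46059584 -52.53136819] ((461.5765686035156, -52.493743896484375), (63.617942810058594, 63.862632751464844), 24.858936309814453)
base 3135 50.687117663532945 [485.48205921 250.45407058] ((495.68408203125, 256.1036376953125), (171.70101928710938, 230.98681640625), 70.20718383789062)
tinlid 818 130.74143830576395 [487.84284967 257.13995641] ((505.0123596191406, 258.43743896484375), (86.77867889404297, 118.9046630859375), 89.7427749633789)
post 50 161.59178804996304 [549.51467029 222.7969278 ] ((548.3143920898438, 223.3176727294922), (16.802139282226562, 25.545486450195312), 33.141197204589844)
```

View pics/crop1.png

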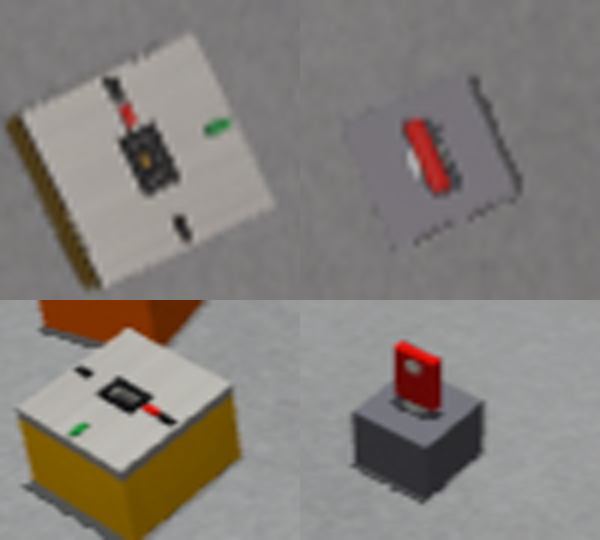

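The crop confirms the yellow box: steel top, slot along its black marks, red pointer at the +x mark, and green mark on the -y side. The red-headed key stands in the grey stand. Next I'll refine the shaker, key and box positions from both views.

```bash
python3 - <<'E'
from h import *
t=load('top');s=load('scene')
def seg(c,roi):
    m=red(c,roi).astype(np.uint8);n,l,st,ce=cv2.connectedComponentsWithStats(m);k=1+st[1:,4].argmax()
    v,u=np.nonzero(l==k);P=np.c_[u,v].astype(float);return P
a=seg(t,(105,145,165,180));b=seg(s,(380,135,425,155))
print('handle c',tri(t,a.mean(0),s,b.mean(0)))
def ends(P):
    m=P.mean(0);v=np.linalg.svd(P-m)[2][0];v*=np.sign(v[0]);q=(P-m)@v;return m+v*(q.min()-.5),m+v*(q.max()+.5)
ea,eb=ends(a),ends(b)
f=tri(t,ea[0],s,eb[1]);g=tri(t,ea[1],s,eb[0]);print('far',f,'near',g,np.degrees(np.arctan2(*(f[0]-g[0])[[1,0]])))
# scene-camera faces
for n,roi,z,tol in(('box',(150,250,215,305),60,4),('stand',(248,225,290,260),45,4),('base',(320,180,410,250),50,4)):
    m=np.zeros((420,560),bool);m[roi[1]:roi[3],roi[0]:roi[2]]=1
    X=depthpts(s,m);X=X[abs(X[:,2]-z)<tol];print(n,len(X),np.median(X[:,2]),cv2.minAreaRect(X[:,:2].astype(np.float32)))
# key head: top face in top view, centre in both
k=seg(t,(255,205,290,235));X=depthpts(t,red(t,(255,205,290,235)));X=X[X[:,2]>84];print('key top face',len(X),X.mean(0),np.percentile(X[:,2],90));print(cv2.minAreaRect(X[:,:2].astype(np.float32)))
ks=seg(s,(255,215,282,245));print('ks',tri(t,k.mean(0),s,ks.mean(0)))
# slot dark blob
for n,c,roi,ctr in(('top',t,(350,200,372,225),(360,212)),('scene',s,(168,258,196,285),(181,269))):
    g=cv2.cvtColor(c['p'],cv2.COLOR_RGB2GRAY);m=np.zeros_like(g);x0,y0,x1,y1=roi;m[y0:y1,x0:x1]=(g[y0:y1,x0:x1]<110)
    nn,l,st,ce=cv2.connectedComponentsWithStats(m);kk=1+st[1:,4].argmax();print(n,st[kk],ce[kk],onz(c,ce[kk],60));ctr=ce[kk]
    if n=='top':c1=ctr
print('slot tri',tri(t,c1,s,ctr))
# tin lid: white circle
for c,roi in((t,(135,185,182,232)),):
    m=col(c,(0,0,150),(179,70,255),roi).astype(np.uint8);cs=max(cv2.findContours(m,0,1)[0],key=cv2.contourArea);print('lid',cv2.minEnclosingCircle(cs),onz(c,cv2.minEnclosingCircle(cs)[0],136))
E
```

```text
handle c (array([583.94063577, 267.44775207, 295.17156692]), np.float64(4.606765465751322))
far (array([597.5768023 , 303.49187837, 295.5097432 ]), np.float64(1.3468261409386733)) near (array([569.94087309, 230.60729305, 294.82326117]), np.float64(8.901101977693978)) 69.23458226686994
box 1038 60.82327066098986 ((491.1405029296875, -304.6669921875), (94.33255004882812, 92.08744812011719), 26.690811157226562)
stand 286 45.76159253839063 ((459.2861328125, -56.41704559326172), (67.24806213378906, 67.75225830078125), 23.664823532104492)
base 1443 50.52638673868387 ((495.9425048828125, 250.9353790283203), (170.06947326660156, 234.25039672851562), 70.34327697753906)
key top face 44 [462.24810761 -52.84772038  91.22087979] 94.9695510995217
((461.8250427246094, -53.08645248413086), (34.17015838623047, 9.226531028747559), 25.01642608642578)
ks (array([462.47344738, -53.84500544,  71.66550017]), np.float64(2.824984920832279))
top [353 200  12  18  90] [358.82222222 209.94444444] [[ 497.3913587  -300.13428811   60.        ]]
scene [174 264  20  12  86] [182.18604651 269.38372093] [[ 495.13802638 -301.0045849    60.        ]]
slot tri (array([ 497.07191831, -300.60629936,   61.41578066]), np.float64(1.5049053276206543))
lid ((153.75953674316406, 208.6526641845703), 15.817131042480469) [[486.23240373 256.99627287 136.        ]]
```

Request:
{"method": "arm_command", "body": {"turn": [[0,0,9.85],[0,0,9.85],[0,0,9.85],[0,0,9.85],[0,0,9.85],[0,0,9.85],[0,0,9.85],[0,0,9.85],[0,0,9.8],[0,0,0],[0,0,0],[0,0,0]], "travel": [[0,0,-12],[0,0,-12],[0,0,-12],[0,0,-12],[0,0,-12],[0,0,-12],[0,0,-12],[0,0,-12],[0,0,-12],[-11,50,0],[-11,50,0],[-11,50,0]], "gripper": [0.6,0.6,0.6,0.6,0.6,0.6,0.6,0.6,0.6,0.6,0.6,0.6]}}

```text
t: 1.6
tool_pos: [330.2, 429.7, 346.4]
eef_rot: [2.571, 1.806, -0.001]
force: [-0.0, 0.0, 0.3]
width: 52.9
finger_force: 0.0
```

Request:
{"method": "arm_command", "body": {"turn": [[0,0,0],[0,0,0],[0,0,0],[0,0,0],[0,0,0],[0,0,0],[0,0,0]], "travel": [[-11,50,0],[-11,50,0],[-11,50,0],[-11,50,0],[-11,50,0],[-11,45,0],[0,0,0]], "gripper": [0.6,0.6,0.6,0.6,0.6,0.6,0.6]}}

```text
t: 2.48
tool_pos: [586.3, 266.3, 344.8]
eef_rot: [-2.574, -1.8, 0.004]
force: [-1.1, 0.4, -0.0]
width: 52.8
finger_force: 0.0
```

```bash
cat >> h.py <<'E'
from scipy.spatial.transform import Rotation as Rn
def togo(x,y,z,yawy):
    "travel in tool axes and turn about tool z, to TCP x,y,z with tool y at yawy (deg), tool down"
    o=manip.observe();R=Rn.from_rotvec(o['eef_rot']).as_matrix()
    yw=np.degrees(np.arctan2(R[1,1],R[0,1]))
    print('t',round(o['t'],2),'pos',o['tool_pos'].round(1),'yawy',yw.round(2),'tilt',R[:2,2].round(3),'F',o['force'].round(1),'M',o['wrist_torque'].round(2),'w',round(o['width'],1),'ff',round(o['finger_force'],1),'q6',o['joint_positions'][5].round(2))
    print('travel',(R.T@(np.array([x,y,z])-o['tool_pos'])).round(1),'turn z',round(-(yawy-yw),2))
E
python3 - <<'E'
from h import *
togo(584.7,268.3,275,-19.8)
p,d=manip.grab_frame('scene');cv2.imwrite('pics/s1.png',p[100:260,300:480,::-1].repeat(3,0).repeat(3,1))
E
```

```text
t 2.48 pos [586.3 266.3 344.8] yawy -20.06 tilt [-0.003 -0.001] F [-1.1  0.4 -0. ] M [-0.04  0.07  0.03] w 52.8 ff 0.0 q6 0.59
travel [ 1.4 -2.  69.8] turn z -0.26
```

View pics/s1.png

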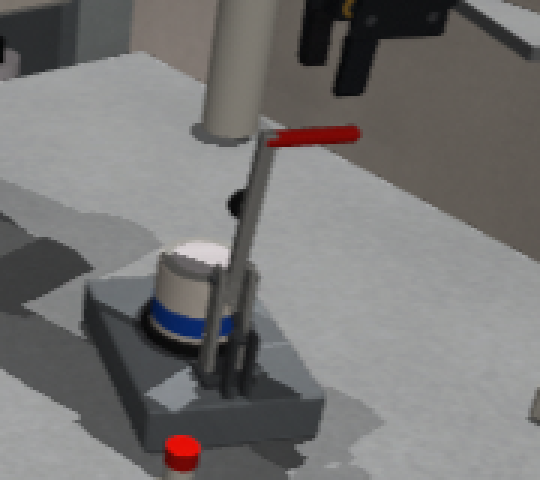

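The fingers (crop 315-360, 20-95) straddle the spot above the red handle (crop 270-360, 135), and the way down is clear.

Request:
{"method": "arm_command", "body": {"turn": [[0,0,0],[0,0,0],[0,0,0],[0,0,0],[0,0,0],[0,0,0],[0,0,0],[0,0,0],[0,0,0]], "travel": [[1.5,-2,14],[0,0,14],[0,0,14],[0,0,14],[0,0,14],[0,0,0],[0,0,0],[0,0,0],[0,0,0]], "gripper": [0.6,0.6,0.6,0.6,0.6,0,0,0,0], "force": 4}}

```text
t: 3.65
tool_pos: [583.5, 270.4, 277.5]
eef_rot: [2.57, 1.804, 0.003]
force: [3.8, -2.0, 3.0]
width: 15.1
finger_force: 2.1
```

```bash
python3 - <<'E'
from h import *
togo(584.7,268.3,275,-19.8)
E
```

```text
t 3.65 pos [583.5 270.4 277.5] yawy -19.86 tilt [0.003 0.   ] F [ 3.8 -2.   3. ] M [-0.27 -0.47  0.03] w 15.1 ff 2.1 q6 0.6
travel [-1.5  1.8  2.5] turn z -0.06
```

Request:
{"method": "arm_command", "body": {"turn": [[0,0,0],[0,0,0],[0,0,0],[0,0,0],[0,0,0],[0,0,0],[0,0,0],[0,0,0],[0,0,0],[0,0,0],[0,0,0],[0,0,0]], "travel": [[0,-14.5,-1.2],[0,-14.5,0.3],[0,-14.4,1.7],[0,-14.1,3.2],[0,-13.8,4.6],[0,-13.2,5.9],[0,-12.6,7.2],[0,-11.8,8.4],[0,-10.9,9.6],[0,-9.9,10.6],[0,-8.8,11.5],[0,0,0]], "gripper": [0,0,0,0,0,0,0,0,0,0,0,0], "force": 5}}

```text
t: 5.15
tool_pos: [451.7, 317.7, 213.7]
eef_rot: [-2.57, -1.806, 0.004]
force: [-0.1, 2.3, -4.3]
width: 13.5
finger_force: 5.0
```

Request:
{"method": "arm_command", "body": {"turn": [[0,0,0],[0,0,0],[0,0,0],[0,0,0],[0,0,0],[0,0,0],[0,0,0]], "travel": [[0,-7.6,12.4],[0,-6.3,13.1],[0,-5.0,13.6],[0,-3.6,14],[0,-2.2,14.3],[0,-0.7,12],[0,0,0]], "gripper": [0,0,0,0,0,0,0]}}

```text
t: 6.02
tool_pos: [430.7, 325.9, 135.4]
eef_rot: [2.569, 1.803, 0.006]
force: [10.9, -2.1, -3.9]
width: 16.4
finger_force: 5.0
```

```bash
python3 - <<'E'
from h import *
togo(584.7,268.3,275,-19.8)
p,d=manip.grab_frame('scene');cv2.imwrite('pics/s2.png',p[120:270,290:470,::-1].repeat(3,0).repeat(3,1))
E
```

```text
t 6.03 pos [430.7 325.9 135.4] yawy -19.88 tilt [0.005 0.   ] F [10.9 -2.1 -3.9] M [-0.33 -1.42  0.05] w 16.4 ff 5.0 q6 0.78
travel [  -1.6  165.1 -138.9] turn z -0.08
```

View pics/s2.png

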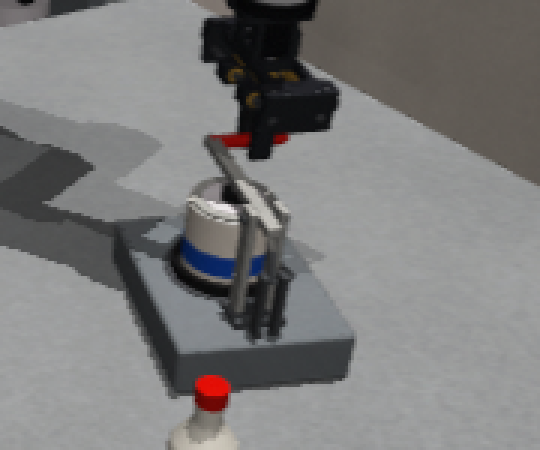

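The arm is nearly level, with its pad (crop 232,190) at the tin's lid. I'll let the handle go so the spring seats it, retreat upward and measure the handle's height.

Request:
{"method": "arm_command", "body": {"turn": [[0,0,0],[0,0,0],[0,0,0],[0,0,0],[0,0,0],[0,0,0],[0,0,0],[0,0,0]], "travel": [[0,0,0],[0,0,0],[0,0,0],[0,0,-20],[0,0,-40],[0,0,-50],[0,0,-50],[-40,0,0]], "gripper": [0.35,0.35,0.35,0.4,0.4,0.5,0.5,0.5]}}

```text
t: 7.08
tool_pos: [416.2, 289.5, 298.8]
eef_rot: [2.568, 1.807, 0.012]
force: [0.4, -0.4, -2.4]
width: 44.1
finger_force: 0.0
```

```bash
python3 - <<'E'
from h import *
togo(462,-53,120,-65.1)
for n in('scene','top'):
    p,d=manip.grab_frame(n);c=manip.get_calibration(n);np.savez(n+'1.npz',p=p,d=d,K=c['camera_matrix'],T=c['T'])
s=load('scene',1);t=load('top',1)
m=red(s,(340,140,420,185));D=depthpts(s,m);print('handle scene',len(D),np.median(D,0),D.min(0),D.max(0))
m2=red(t,(90,140,220,300));D=depthpts(t,m2);print('handle top',len(D),np.median(D,0) if len(D) else 0)
i=s['p'][120:270,290:470,::-1].repeat(3,0).repeat(3,1);cv2.imwrite('pics/s3.png',i)
E
```

```text
t 7.08 pos [416.2 289.5 298.8] yawy -19.72 tilt [0.007 0.003] F [ 0.4 -0.4 -2.4] M [-0.07  0.08  0.  ] w 44.1 ff 0.0 q6 0.72
travel [-308.   157.6  178.1] turn z 45.38
handle scene 96 [432.24466142 320.278429   154.2367348 ] [219.78995803 283.3268097   -2.49158202] [445.97115859 578.81689892 158.69309579]
handle top 90 [425.96618062 305.3082647  156.4150429 ]
```

View pics/s3.png

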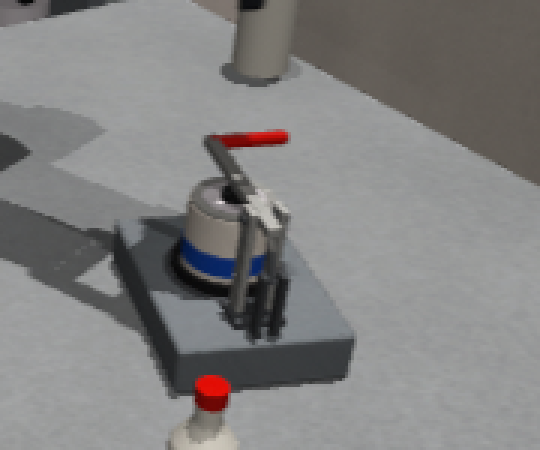

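The clamp is closed: the handle's top is at 156-157 mm, so its axis is at 150, and the tin stands in the nest. On to the key.

Request:
{"method": "arm_command", "body": {"turn": [[0,0,0],[0,0,0],[0,0,0],[0,0,0],[0,0,0],[0,0,0],[0,0,9.1],[0,0,9.1],[0,0,9.1],[0,0,9.1],[0,0,9.0],[0,0,0]], "travel": [[-51.3,26.3,0],[-51.3,26.3,20],[-51.3,26.3,20],[-51.3,26.3,20],[-51.3,26.3,20],[-51.4,26.3,20],[0,0,15],[0,0,15],[0,0,15],[0,0,15],[0,0,14],[0,0,0]], "gripper": [0.5,0.5,0.5,0.5,0.5,0.5,0.5,0.5,0.5,0.5,0.5,0.5]}}

```text
t: 8.68
tool_pos: [458.9, -54.2, 120.7]
eef_rot: [-3.067, -0.675, 0.003]
force: [0.0, 0.2, -0.2]
width: 44.1
finger_force: 0.0
```

```bash
python3 - <<'E'
from h import *
togo(462,-53,53,-65.1)
E
```

```text
t 8.68 pos [458.9 -54.2 120.7] yawy -65.16 tilt [-0.002  0.001] F [ 0.   0.2 -0.2] M [-0.04  0.17  0.01] w 44.1 ff 0.0 q6 0.76
travel [ 3.5  0.3 67.7] turn z -0.06
```

Request:
{"method": "arm_command", "body": {"turn": [[0,0,0],[0,0,0],[0,0,0],[0,0,0],[0,0,0],[0,0,0],[0,0,0],[0,0,0],[0,0,0],[0,0,0]], "travel": [[3.5,0.3,14],[0,0,14],[0,0,14],[0,0,14],[0,0,11.5],[0,0,0],[0,0,0],[0,0,0],[0,0,0],[0,0,0]], "gripper": [0.5,0.5,0.5,0.5,0.5,0,0,0,0,0], "force": 4}}

```text
t: 9.93
tool_pos: [462.5, -53.5, 54.4]
eef_rot: [3.068, 0.673, 0.001]
force: [0.5, 0.0, 3.2]
width: 10.3
finger_force: 4.0
```

```bash
python3 - <<'E'
from h import *
togo(462,-53,53,-65.1)
E
```

```text
t 9.93 pos [462.5 -53.5  54.4] yawy -65.24 tilt [ 0.001 -0.   ] F [0.5 0.  3.2] M [-0.01  0.24  0.04] w 10.3 ff 4.0 q6 0.77
travel [-0.2 -0.7  1.4] turn z -0.14
```

Request:
{"method": "arm_command", "body": {"turn": [[0,0,0],[0,0,0],[0,0,0],[0,0,0],[0,0,0],[0,0,0],[0,0,0]], "travel": [[0,0,0],[0,0,0],[0,0,-10],[0,0,-20],[0,0,-25],[0,0,-25],[0,0,0]], "gripper": [0,0,0,0,0,0,0], "force": 50}}

```text
t: 10.8
tool_pos: [462.9, -53.7, 135.4]
eef_rot: [3.067, 0.673, 0.004]
force: [0.2, 0.0, -2.1]
width: 9.8
finger_force: 50.0
```

```bash
python3 - <<'E'
from h import *
togo(493.5,-301,120,-63.9)
E
```

```text
t 10.8 pos [462.9 -53.7 135.4] yawy -65.25 tilt [ 0.003 -0.001] F [ 0.2  0.  -2.1] M [-0.03  0.18  0.01] w 9.8 ff 50.0 q6 0.77
travel [-75.8 237.4  15.8] turn z -1.35
```

Request:
{"method": "arm_command", "body": {"turn": [[0,0,-1.35],[0,0,0],[0,0,0],[0,0,0],[0,0,0],[0,0,0],[0,0,0],[0,0,0]], "travel": [[0,0,0],[-11.2,41,0],[-13,41,0],[-13,41,0],[-13,41,0],[-13,41,0],[-13,37,15],[0,0,0]], "gripper": [0,0,0,0,0,0,0,0]}}

```text
t: 11.8
tool_pos: [499.5, -305.9, 116.3]
eef_rot: [-3.058, -0.706, 0.004]
force: [-0.4, 0.6, -0.3]
width: 9.7
finger_force: 50.0
```

```bash
python3 - <<'E'
from h import *
togo(493.9,-301.3,120,-63.9)
for n in('scene','top'):
    p,d=manip.grab_frame(n);c=manip.get_calibration(n);np.savez(n+'2.npz',p=p,d=d,K=c['camera_matrix'],T=c['T'])
s=load('scene',2);t=load('top',2)
c=lambda a,x,y,w,h,k:cv2.resize(a['p'][y:y+h,x:x+w,::-1],None,fx=k,fy=k,interpolation=cv2.INTER_CUBIC)
cv2.imwrite('pics/s4.png',np.hstack([c(s,140,205,80,110,5),c(t,320,170,80,110,5)]))
E
```

```text
t 11.8 pos [ 499.5 -305.9  116.3] yawy -64.01 tilt [-0.003  0.003] F [-0.4  0.6 -0.3] M [-0.05  0.18  0.03] w 9.7 ff 50.0 q6 0.37
travel [-3.1 -6.6 -3.7] turn z -0.11
```

View pics/s4.png

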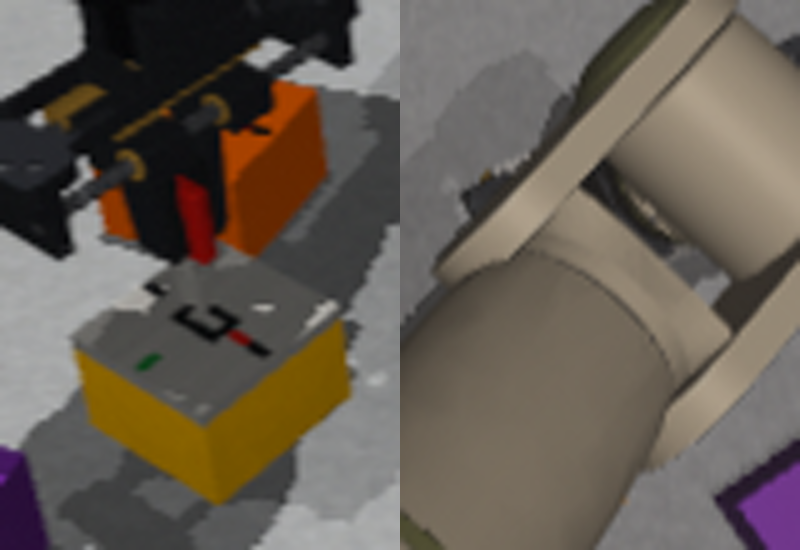

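The scene view shows the key head (crop 195,220) hanging above the box with the slot (crop 207,322) just below; the top view is hidden by the arm. I'll settle the arm and correct.

Request:
{"method": "arm_command", "body": {"turn": [[0,0,0],[0,0,0],[0,0,0]], "travel": [[0,0,0],[0,0,0],[0,0,0]], "gripper": [0,0,0]}}

```text
t: 12.28
tool_pos: [500.5, -303.8, 119.3]
eef_rot: [3.06, 0.711, 0.0]
force: [0.4, 0.2, -0.8]
width: 9.7
finger_force: 50.0
```

```bash
python3 - <<'E'
from h import *
togo(493.9,-301.3,120,-63.9)
E
```

```text
t 12.28 pos [ 500.5 -303.8  119.3] yawy -63.85 tilt [ 0. -0.] F [ 0.4  0.2 -0.8] M [-0.02  0.13  0.01] w 9.7 ff 50.0 q6 0.37
travel [-4.8 -5.2 -0.7] turn z 0.05
```

Request:
{"method": "arm_command", "body": {"turn": [[0,0,0],[0,0,0],[0,0,0],[0,0,0],[0,0,0]], "travel": [[-4.8,-5.2,0],[0,0,6],[0,0,4],[0,0,0],[0,0,0]], "gripper": [0,0,0,0,0]}}

```text
t: 12.9
tool_pos: [493.9, -301.8, 109.0]
eef_rot: [3.06, 0.709, 0.0]
force: [-0.1, 0.3, -0.4]
width: 9.7
finger_force: 50.0
```

```bash
python3 - <<'E'
from h import *
togo(493.9,-301.3,102,-63.9)
c=manip.get_calibration('scene');p,d=manip.grab_frame('scene');np.savez('scene3.npz',p=p,d=d,K=c['camera_matrix'],T=c['T'])
s=load('scene',3)
i=cv2.resize(s['p'][240:300,150:220,::-1],None,fx=8,fy=8,interpolation=cv2.INTER_CUBIC);cv2.imwrite('pics/s5.png',i)
# where slot corners & key tip corners would project per model: box origin B, key tip at TCP
o=manip.observe();P=o['tool_pos'].copy();P[2]-=41.4
def proj(X):
    q=np.linalg.inv(s['T'])@np.append(X,1);return s['K'][0,0]*q[0]/-q[2]+s['K'][0,2],s['K'][1,1]*-q[1]/-q[2]+s['K'][1,2]
print('tip px',proj(P),'slot px',proj([493.1,-300.7,60]))
E
```

```text
t 12.9 pos [ 493.9 -301.8  109. ] yawy -63.9 tilt [ 0. -0.] F [-0.1  0.3 -0.4] M [-0.07  0.19 -0.01] w 9.7 ff 50.0 q6 0.36
travel [ 0.2 -0.5  7. ] turn z 0.0
tip px (np.float64(181.25939019530625), np.float64(266.78891722573496)) slot px (np.float64(182.0559868699116), np.float64(268.82809695819157))
```

View pics/s5.png

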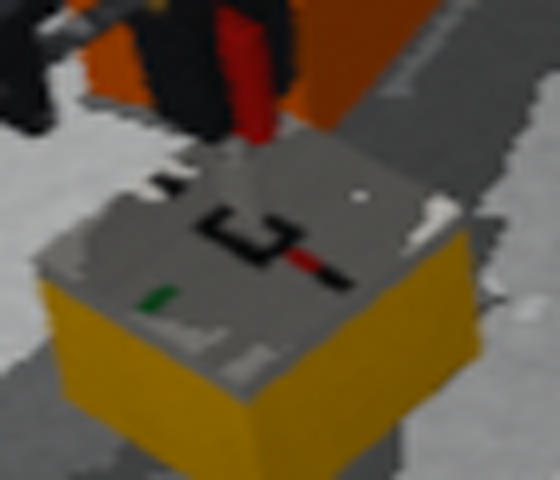

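The key bit (crop 240,190) hangs right over the black slot frame (crop 250,232), so I'll lower it by feel.

Request:
{"method": "arm_command", "body": {"turn": [[0,0,0],[0,0,0],[0,0,0],[0,0,0],[0,0,0]], "travel": [[0.2,-0.5,4],[0,0,4],[0,0,3],[0,0,2],[0,0,0]], "gripper": [0,0,0,0,0]}}

```text
t: 13.58
tool_pos: [493.8, -301.4, 95.9]
eef_rot: [3.06, 0.709, 0.0]
force: [1.6, -1.5, -1.0]
width: 9.4
finger_force: 50.0
```

```bash
python3 - <<'E'
from h import *
togo(493.9,-301.3,102,-63.9)
E
```

```text
t 13.57 pos [ 493.8 -301.4   95.9] yawy -63.9 tilt [ 0. -0.] F [ 1.6 -1.5 -1. ] M [-0.33 -0.06 -0.01] w 9.4 ff 50.0 q6 0.36
travel [ 0.1 -0.  -6.1] turn z 0.0
```

It is in: 5 mm below the mouth with no vertical force. Now I'll push on while rocking.

Request:
{"method": "arm_command", "body": {"turn": [[0,0,0],[0,0,3],[0,0,-6],[0,0,6],[0,0,-6],[0,0,6],[0,0,-6],[0,0,6],[0,0,-6],[0,0,6],[0,0,-6],[0,0,3]], "travel": [[0,0.3,5],[0,0,1.5],[0,0,1.5],[0,0,1.5],[0,0,1.5],[0,0,1.5],[0,0,1.5],[0,0,1.5],[0,0,1.5],[0,0,1.5],[0,0,1.5],[0,0,1]], "gripper": [0,0,0,0,0,0,0,0,0,0,0,0], "force": 58}}

```text
t: 15.08
tool_pos: [495.0, -302.6, 78.3]
eef_rot: [3.055, 0.709, 0.005]
force: [-2.6, 1.6, 28.2]
width: 9.5
finger_force: 58.0
```

```bash
python3 - <<'E'
from h import *
togo(493.9,-301.3,69.4,-63.9)
E
```

```text
t 15.07 pos [ 495.  -302.6   78.3] yawy -63.89 tilt [ 0.004 -0.004] F [-2.6  1.6 28.2] M [0.2  0.83 0.02] w 9.5 ff 58.0 q6 0.36
travel [-0.4 -1.7  8.8] turn z 0.01
```

Request:
{"method": "arm_command", "body": {"turn": [[0,0,4],[0,0,-8],[0,0,8],[0,0,-8],[0,0,8],[0,0,-8],[0,0,8],[0,0,-8],[0,0,8],[0,0,-4]], "travel": [[0,-0.5,0],[0,0,0.5],[0,0,0.5],[0,0,0.5],[0,0,0.5],[0,0,1],[0,0,1],[0,0,1],[0,0,1],[0,0,0]], "gripper": [0,0,0,0,0,0,0,0,0,0]}}

```text
t: 16.32
tool_pos: [493.8, -301.9, 69.6]
eef_rot: [3.058, 0.709, 0.0]
force: [-1.2, -3.4, 4.2]
width: 9.6
finger_force: 58.0
```

```bash
python3 - <<'E'
from h import *
togo(493.9,-301.3,69.4,-63.9)
E
```

```text
t 16.32 pos [ 493.8 -301.9   69.6] yawy -63.9 tilt [ 0.001 -0.002] F [-1.2 -3.4  4.2] M [-0.57  0.44  0.03] w 9.6 ff 58.0 q6 0.36
travel [ 0.3 -0.5  0.2] turn z 0.0
```

Request:
{"method": "arm_command", "body": {"turn": [[0,0,4],[0,0,-8],[0,0,8],[0,0,-4],[0,0,0]], "travel": [[0,0,0.7],[0,0,0.7],[0,0,0.6],[0,0,0],[0,0,0]], "gripper": [0,0,0,0,0]}}

```text
t: 16.95
tool_pos: [494.6, -301.9, 69.3]
eef_rot: [3.056, 0.71, 0.004]
force: [-1.8, -0.2, 14.2]
width: 9.7
finger_force: 58.0
```

```bash
python3 - <<'E'
from h import *
togo(493.9,-301.3,69.4,-63.9)
E
```

```text
t 16.95 pos [ 494.6 -301.9   69.3] yawy -63.85 tilt [ 0.003 -0.003] F [-1.8 -0.2 14.2] M [-0.04  0.4  -0.01] w 9.7 ff 58.0 q6 0.36
travel [-0.3 -0.8 -0.1] turn z 0.05
```

Home: the TCP is at 69.3 mm where 69.4 was predicted, and the force rises as I push. Turning clockwise.

Request:
{"method": "arm_command", "body": {"turn": [[0,0,9],[0,0,9],[0,0,9],[0,0,9],[0,0,9],[0,0,9],[0,0,9],[0,0,9],[0,0,9],[0,0,0]], "travel": [[0,0,0],[0,0,0],[0,0,0],[0,0,0],[0,0,0],[0,0,0],[0,0,0],[0,0,0],[0,0,0],[0,0,0]], "gripper": [0,0,0,0,0,0,0,0,0,0]}}

```text
t: 18.2
tool_pos: [494.2, -303.1, 69.3]
eef_rot: [2.784, -1.449, 0.008]
force: [-4.1, -4.6, 15.7]
width: 9.4
finger_force: 58.0
```

```bash
python3 - <<'E'
from h import *
togo(493.9,-301.3,69.4,-63.9-86)
E
```

```text
t 18.2 pos [ 494.2 -303.1   69.3] yawy -144.99 tilt [ 0.003 -0.005] F [-4.1 -4.6 15.7] M [-0.78  0.87  0.01] w 9.4 ff 58.0 q6 1.78
travel [-1.7 -0.8 -0.1] turn z 4.91
```

Request:
{"method": "arm_command", "body": {"turn": [[0,0,3],[0,0,2],[0,0,0]], "travel": [[0,0,0],[0,0,0],[0,0,0]], "gripper": [0,0,0]}}

```text
t: 18.58
tool_pos: [494.2, -303.1, 69.4]
eef_rot: [2.719, -1.567, 0.008]
force: [-5.0, -3.5, 15.8]
width: 9.2
finger_force: 58.0
```

```bash
python3 - <<'E'
from h import *
togo(493.9,-301.3,69.4,-63.9-86)
E
```

```text
t 18.57 pos [ 494.2 -303.1   69.4] yawy -149.9 tilt [ 0.003 -0.005] F [-5.  -3.5 15.8] M [-0.7   0.96  0.11] w 9.2 ff 58.0 q6 1.86
travel [-1.7 -0.7 -0.1] turn z 0.0
```

Request:
{"method": "arm_command", "body": {"turn": [[0,0,2],[0,0,2],[0,0,0]], "travel": [[0,0,0],[0,0,0],[0,0,0]], "gripper": [0,0,0]}}

```text
t: 18.95
tool_pos: [494.1, -303.2, 69.3]
eef_rot: [2.663, -1.661, 0.008]
force: [-4.8, -4.6, 16.2]
width: 9.4
finger_force: 58.0
```

```bash
python3 - <<'E'
from h import *
togo(493.9,-301.3,69.4,-63.9-86)
c=manip.get_calibration('scene');p,d=manip.grab_frame('scene')
cv2.imwrite('pics/s6.png',cv2.resize(p[240:300,150:220,::-1],None,fx=8,fy=8,interpolation=cv2.INTER_CUBIC))
E
```

```text
t 18.95 pos [ 494.1 -303.2   69.3] yawy -153.9 tilt [ 0.002 -0.005] F [-4.8 -4.6 16.2] M [-0.83  1.02  0.11] w 9.4 ff 58.0 q6 1.93
travel [-1.8 -0.6 -0.1] turn z -4.0
```

View pics/s6.png

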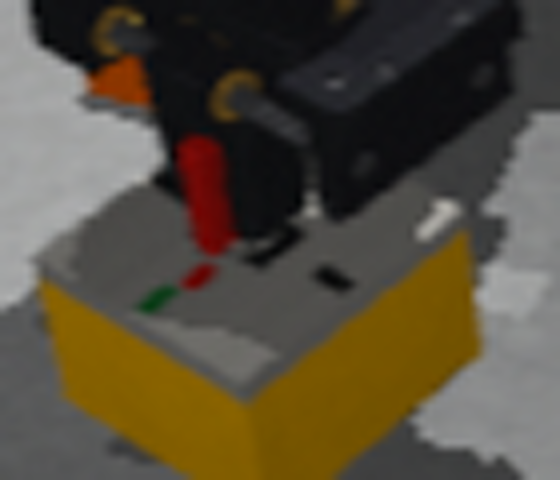

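The red pointer (crop 200,276) has swung to the green mark (crop 155,298). A few degrees more will show whether it's against the stop.

Request:
{"method": "arm_command", "body": {"turn": [[0,0,2],[0,0,2],[0,0,0]], "travel": [[0,0,0],[0,0,0],[0,0,0]], "gripper": [0,0,0]}}

```text
t: 19.38
tool_pos: [494.0, -303.2, 69.4]
eef_rot: [2.604, -1.752, 0.008]
force: [-4.8, -5.4, 16.0]
width: 9.3
finger_force: 58.0
```

```bash
python3 - <<'E'
from h import *
togo(493.9,-301.3,69.4,-63.9-86)
E
```

```text
t 19.38 pos [ 494.  -303.2   69.4] yawy -157.87 tilt [ 0.002 -0.006] F [-4.8 -5.4 16. ] M [-0.81  1.12  0.34] w 9.3 ff 58.0 q6 2.0
travel [-1.8 -0.6 -0.1] turn z -7.97
```

The moment jumped from 0.11 to 0.34 N m, so the key is firmly at its stop. A last check of the clamp and bystanders, then I'll hand in.

```bash
python3 - <<'E'
from h import *
c=manip.get_calibration('scene');p,d=manip.grab_frame('scene');np.savez('scene4.npz',p=p,d=d,K=c['camera_matrix'],T=c['T'])
s=load('scene',4);a=load('scene')
D=depthpts(s,red(s,(340,140,420,185)));print('handle',np.median(D,0))
for n,(x0,y0,x1,y1) in dict(cup=(280,278,316,330),spare=(163,320,216,382),bottle=(342,245,370,305)).items():
    print(n,np.abs(s['p'][y0:y1,x0:x1].astype(int)-a['p'][y0:y1,x0:x1]).mean())
print(manip.observe()['wrist_torque']); print(manip.finish_job())
E
```

```text
handle [431.78609529 320.69213368 153.23226112]
cup 8.462250712250713
spare 7.528099005883546
bottle 6.965079365079365
[-0.76141217  1.02817288  0.36882879]
the job is handed in; nothing more can be done
None
```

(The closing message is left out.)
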